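# Check weight onto the balance pan

### The job

Time for the daily balance check: take the larger of the two knobbed steel check weights and stand it upright in the middle of the small round pan of the balance, the pan that is raised on a thin stem. Set it down on the pan before letting go, do not drop it, and leave the smaller weight and the brown bottle where they stand.

Things in the scene. Friction and masses are not known exactly. Their poses are not given: they have to be found in the camera images.
- large_weight_center (a point): centre (on the axis, half-way up) of the larger check weight, plain steel, 500 g, standing upright on the bench: a cylinder 38 mm in diameter and 48 mm tall, above it a neck 16 mm in diameter and 6 mm tall, then a knob 26 mm in diameter and 14 mm tall; 68 mm tall in all, so this point lies 34 mm above its underside. z points up along its axis
- pan_top (a point): centre of the top face of the balance's round steel pan: 70 mm across, 5 mm thick, level, fixed, 85 mm above the bench on a 16 mm stem. Under it the white housing, 170 x 150 mm, 47 mm tall, its middle 20 mm from here along -x (towards the display). z up. The grey scale beside it, same footprint, low plate and white cup on it (top 93 mm above the bench), is not meant
- small_weight_center (a point): centre (on the axis, half-way up) of the smaller check weight, plain steel, 200 g, same knobbed shape, upright: cylinder 28 mm in diameter, 48 mm tall in all, this point 24 mm above its underside. To be left alone
- bottle_center (a point): centre (half-way up) of a small brown glass bottle with a white cap, upright, 46 mm in diameter, 90 mm tall, this point 45 mm above its underside. To be left alone
Mind the look-alikes: they are no part of the job. Leave any red look-alike of the part that bears large_weight_center alone. Leave any yellow look-alike of the part that bears pan_top alone.

How it is judged:
At the end, for the whole second after the job is handed in: The larger weight stands upright (within 10 degrees) and at rest on the balance's round pan, its axis within 15 mm of the pan's centre and its underside on the pan (within 5 mm); the smaller weight and the bottle are within 30 mm of where they started (horizontal distance between large_weight_center and pan_top below 0.015 m and z of large_weight_center in the frame of pan_top between 0.029 and 0.039 m and angle between large_weight_center's own z axis and vertical below 0.175 rad and linear speed of large_weight below 0.02 m/s and distance of each of small_weight_center, bottle_center from where it was at the start of the episode below 0.03 m); the robot touches nothing.
It fails at once if the larger weight is dropped: it falls free of the fingers faster than 0.5 m/s (a drop of more than about 12 mm) (linear speed of large_weight above 0.5 m/s and contact force between the fingers and large_weight below 0.05 N).
It fails at once if the smaller weight or the bottle is moved more than 30 mm or knocked over (distance of any of small_weight_center, bottle_center from where it was at the start of the episode above 0.03 m or angle between any of small_weight_center, bottle_center's own z axis and vertical above 0.5 rad).
It also fails if it takes over 35 s, if anything falls off the work surface, if the arm or the gripper's body presses on something with over 40 N, if the wrist force passes 120 N, or if a joint passes its speed limit or range.

### The arm

A 6-joint arm with a two-finger parallel gripper is mounted at the origin on the work surface. World frame = base frame: x ahead of the robot, y to its left, z up, the work surface at z = 0. Lengths are in m, angles in rad, forces in N, time in s.
With the tool pointing down it reaches from about 0.325 to 0.85 m from the base axis. Payload 15.5 kg.
Tool frame: the origin (TCP) lies between the finger pads; the fingertips stand 25 mm ahead of it and the grasp point (between the pads) lies 6 mm ahead of it; z points along the fingers, y is the direction in which the jaws open and shut (so a half turn about z gives the same grasp; the last joint's range is limited). The gripper opens to 91 mm and grips with 3 to 60 N. Pads are 32 mm wide; open, the fingers measure 118 mm over their backs; the gripper's body (76 mm by 178 mm) begins 60 mm behind the grasp point.
Start: joints at [1.214, 0.494, 1.345, -0, 1.302, -0.096], TCP at [0.162, 0.604, 0.239] pointing down, gripper open.
Joint ranges: [-2.91, 2.91], [-0.82, 2.16], [0.22, 2.67], [-1.22, 4.37], [0.12, 2.79], [-3.08, 3.08]. Speed limits (rad/s): [1.89, 1.89, 2.57, 3.01, 3.01, 3.01].

### API

Orientations are given as a 3x3 rotation matrix whose columns are the frame's x, y, z axes.
In Python, from rig import * gives the robot as it stands. Calls block until the motion is done:
- move_to(position, orientation): joint-space move of the TCP to a pose.
- servo_line(position, orientation=None, max_speed=0.15, until_force=None): straight line of the TCP; orientation=None keeps the orientation; max_speed is the mean speed in m/s. With until_force (N) it stops when the force on the tool has changed by that much, and returns True; else False.
- movej(angles): joint-space move.
- ungrasp() and grab(): open the fingers fully, or close them until they stop; the grip force is fixed at half the most.
- dwell(seconds).
- solve_ik(position, orientation): joint angles nearest the present ones, or None.
- get_obs(): the state.
- capture(name): name is "scene" or "top" or "wrist"; returns a dict with "img" (480x640x3 uint8, blue, green, red), "vertical_fov" (degrees; the focal length in pixels is half the picture's height over the tangent of half this angle, whatever the lens; pixels are square), "cx", "cy" (the principal point, pixels), "k1" (the pictures are not rectified: a ray, as slopes to the right and down, at radius r is drawn at 1 + k1 r^2 times it, then the intrinsics apply), "rvec" (rotation vector, rad) and "tvec" (3), from world to camera coordinates, as OpenCV has them; the wrist camera has in their place "T_tool_cam" (4x4, takes a point from camera to tool coordinates, whose origin is the TCP and whose axes are the flange's). Camera axes: x right, y down, z forward; pixel columns grow to the right and rows downward; lengths in m; the calibration is good to about 2 mm. A picture is of the moment at which its call begins: read the wrist's pose just before it. There is no depth.
A pose or a line that the arm cannot do raises MotionError and nothing moves.
- close_job(): hands the job in, once; it reports no verdict.
The state is a dict: "time_s": time; "joints": joint angles; "qvel": joint speeds; "joint_efforts": joint torques, N m; "tcp_pos": TCP position; "ee_rot": TCP orientation; "force": force on the tool from outside, world axes, zero at the start; "ft_torque": the same for the moment, N m; "grip_width": opening from 0.0 (shut) to 1.0 (fully open).
Only numpy, scipy, OpenCV 4.12 (cv2) and the standard library are available. Lean on these libraries where they do the work, as an engineer would, in place of code of your own. Each camera call takes 0.05 s, during which the arm holds its last target.

## Working session

There is one attempt and no reset: what is moved stays moved. The work goes in short steps, each a Python script; the robot and the scene stay as the last script left them, time stands still between calls to the robot, and variables do not carry over. Pictures are saved under pics/ and viewed, and the job is handed in when it is done.

```bash
mkdir -p pics; cat > h.py <<'E'
from rig import *
import numpy as np, cv2
def cam(c,obs=None):
    f=240/np.tan(np.radians(c["vertical_fov"])/2)
    K=np.array([[f,0,c["cx"]],[0,f,c["cy"]],[0,0,1]])
    D=np.array([c["k1"],0,0,0,0.])
    if "rvec" in c:
        R=cv2.Rodrigues(np.array(c["rvec"],float))[0]; t=np.array(c["tvec"],float).ravel()
    else:
        T=np.eye(4);T[:3,:3]=obs["ee_rot"];T[:3,3]=obs["tcp_pos"]
        W=T@np.array(c["T_tool_cam"]); R=W[:3,:3].T; t=-R@W[:3,3]
    return K,D,R,t
def ray(C,uv):
    K,D,R,t=C
    p=cv2.undistortPoints(np.array([[uv]],float),K,D).ravel()
    d=R.T@np.array([p[0],p[1],1]); return -R.T@t,d/np.linalg.norm(d)
def onz(C,uv,z):
    o,d=ray(C,uv); return o+d*(z-o[2])/d[2]
def proj(C,P):
    K,D,R,t=C
    return cv2.projectPoints(np.array(P,float).reshape(-1,3),cv2.Rodrigues(R)[0],t,K,D)[0].reshape(-1,2)
def tri(rs):
    A=sum(np.eye(3)-np.outer(d,d) for o,d in rs); b=sum((np.eye(3)-np.outer(d,d))@o for o,d in rs)
    X=np.linalg.solve(A,b); return X,[np.linalg.norm((np.eye(3)-np.outer(d,d))@(X-o)) for o,d in rs]
def shot(n,f):
    o=get_obs(); c=capture(n); cv2.imwrite(f"pics/{f}.png",c["img"]); import pickle
    C=cam(c,o); pickle.dump((C,c["img"]),open(f"{f}.pkl","wb")); return C,c["img"]
def load(f):
    import pickle; return pickle.load(open(f"{f}.pkl","rb"))
E
python3 - <<'E'
from h import *
for n in("scene","top","wrist"):
    C,_=shot(n,n+"0"); print(n,C[0][0,0],C[1][0],-C[2].T@C[3],C[2][2])
o=get_obs();print(o["time_s"],o["ee_rot"],o["tcp_pos"],o["grip_width"])
E
```

```text
scene 566.6981912948055 0.054478620695566596 [ 0.9975431  -0.79144469  0.84152101] [-0.42781186  0.64179996 -0.63645095]
top 439.79791439568754 -0.07032987601289388 [ 0.33721687 -0.02667976  0.90572392] [ 0.17429717 -0.00797643 -0.98466079]
wrist 366.7865972872658 -0.0069532829511333135 [0.08858593 0.62368489 0.38520757] [ 0.26103406 -0.07158726 -0.96267154]
0.15 [[-9.65934347e-01  2.58787039e-01 -3.24569400e-04]
 [ 2.58787229e-01  9.65933950e-01 -8.80145507e-04]
 [ 8.57423528e-05 -9.34157191e-04 -9.99999560e-01]] [0.16164224 0.60345214 0.23847892] 0.9990507894992801
```

View pics/scene0.png

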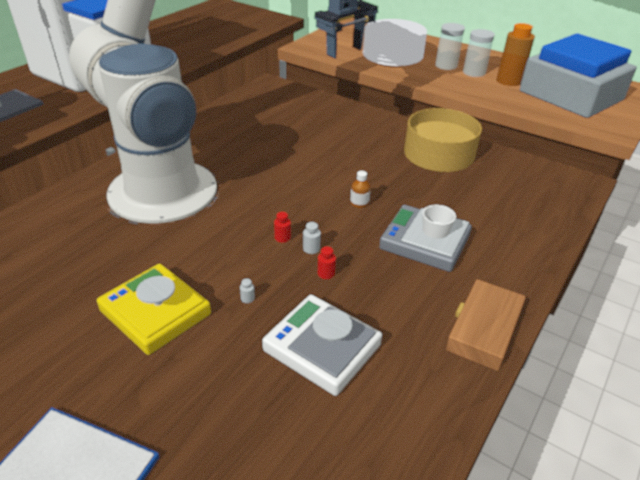

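View pics/top0.png

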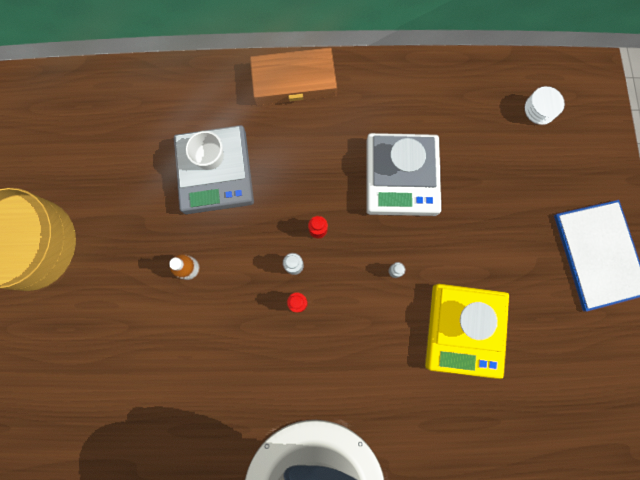

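View pics/wrist0.png

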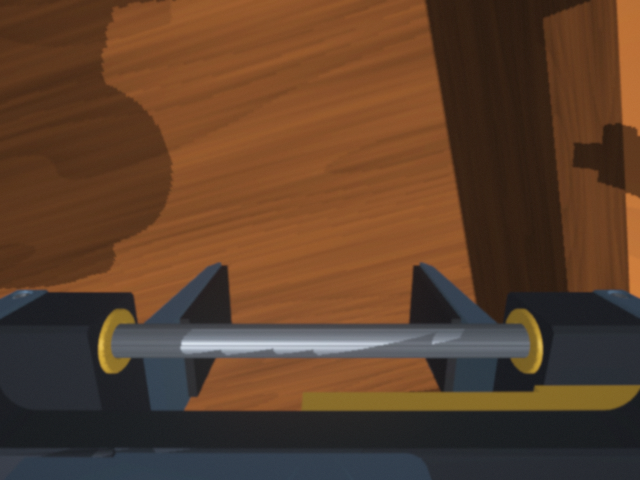

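The scene view shows the large steel weight at (312,238) between two red look-alikes at (283,227) and (327,263). The small weight is at (247,291) and the white balance's pan at (332,322). In the top view they are at (292,264), (318,226), (297,302), (397,270) and (408,155). I'll zoom in and segment them next.

```bash
python3 - <<'E'
from h import *
S,si=load("scene0");T,ti=load("top0")
for n,a,b in(("large",(312,238),(292,264)),("small",(247,291),(397,270)),("bottle",(361,190),(184,268)),("redA",(283,227),(318,226)),("redB",(327,263),(297,302)),("pan",(332,322),(408,155))):
    X,e=tri([ray(S,a),ray(T,b)]);print(n,X.round(4),np.round(e,4))
def cr(im,x,y,w,h,k): return cv2.resize(im[y:y+h,x:x+w],None,fx=k,fy=k,interpolation=cv2.INTER_NEAREST)
cv2.imwrite("pics/z1.png",np.vstack([np.hstack([cr(si,285,215,50,50,8),cr(ti,265,240,50,50,8)])]))
cv2.imwrite("pics/z2.png",np.hstack([cr(si,262,290,130,100,3),cr(ti,360,125,90,100,3)]))
E
```

```text
large [0.444  0.0341 0.0315] [0.001 0.001]
small [ 0.4281 -0.1768  0.0241] [0.0011 0.0011]
bottle [0.4411 0.2501 0.0406] [0.0033 0.0033]
redA [ 0.4706 -0.0464  0.1366] [0.0367 0.0367]
redB [ 0.413   0.0598 -0.0813] [0.0504 0.0504]
pan [ 0.6468 -0.1993  0.0898] [0.0009 0.0009]
```

View pics/z1.png

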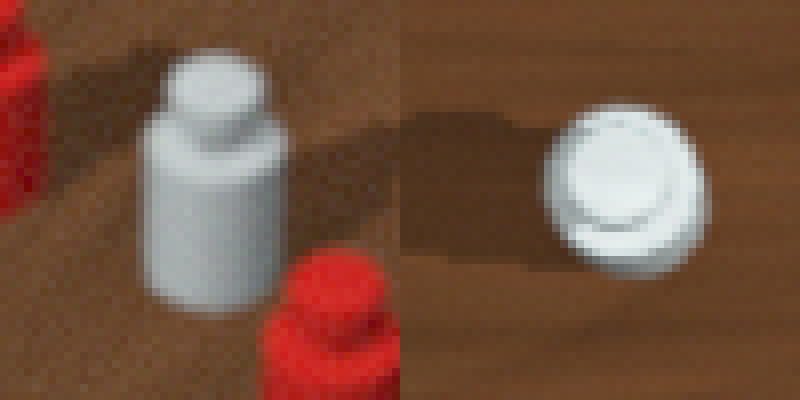

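View pics/z2.png

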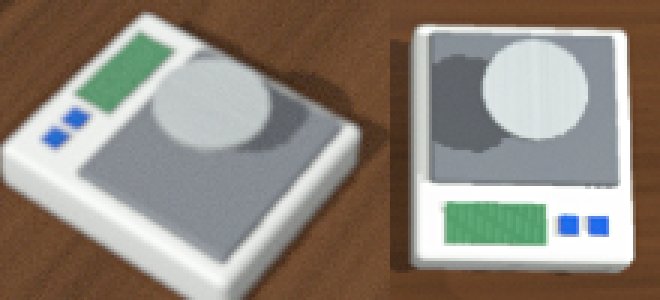

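```bash
python3 - <<'E'
from h import *
S,si=load("scene0");T,ti=load("top0")
P=np.array([.444,.034,.034])
for n,a,b in(("redA",(283,227),(297,302)),("redB",(327,263),(318,226))):
    X,e=tri([ray(S,a),ray(T,b)]);d=X-P;print(n,X.round(4),np.round(e,4),np.hypot(*d[:2]),np.degrees(np.arctan2(d[1],d[0])))
# pan ellipses
def pan(im,c,win):
    hsv=cv2.cvtColor(im,cv2.COLOR_BGR2HSV); 
    print(hsv[c[1]-2:c[1]+3:2,c[0]-2:c[0]+3:2].reshape(-1,3).tolist())
pan(si,(332,322),0);pan(ti,(408,155),0)
print(si[330,295:370:3].tolist());print(ti[155,365:445:3].tolist())
E
```

```text
redA [0.3686 0.025  0.0344] [0.0014 0.0014] 0.07596108435564872 -173.23064035348315
redB [ 0.5199 -0.0195  0.0339] [0.001 0.001] 0.0928665137939779 -35.175136535197986
[[90, 8, 199], [90, 8, 198], [94, 9, 198], [90, 9, 200], [98, 10, 199], [90, 8, 197], [95, 8, 200], [94, 9, 200], [90, 9, 200]]
[[94, 9, 223], [99, 8, 227], [90, 10, 222], [94, 9, 223], [94, 8, 229], [90, 9, 223], [90, 10, 224], [86, 9, 229], [93, 10, 223]]
[[236, 240, 237], [236, 238, 236], [236, 239, 237], [184, 183, 181], [142, 141, 134], [143, 138, 133], [154, 150, 144], [200, 200, 195], [201, 201, 194], [200, 199, 194], [201, 199, 195], [199, 197, 192], [198, 196, 191], [200, 198, 192], [198, 197, 191], [196, 196, 190], [200, 200, 194], [199, 200, 194], [182, 184, 179], [109, 105, 103], [106, 100, 96], [106, 101, 95], [104, 97, 96], [137, 130, 123], [141, 134, 129]]
[[33, 54, 81], [173, 177, 175], [210, 214, 211], [103, 97, 94], [107, 101, 97], [106, 99, 96], [107, 101, 96], [107, 101, 97], [105, 100, 95], [231, 230, 223], [226, 227, 219], [225, 224, 218], [225, 225, 218], [225, 225, 218], [225, 225, 218], [223, 223, 215], [224, 224, 217], [225, 225, 217], [224, 224, 215], [225, 225, 218], [226, 226, 216], [152, 145, 138], [153, 145, 137], [154, 148, 141], [255, 255, 255], [53, 76, 110], [41, 71, 107]]
```

Both red look-alikes stand at a jaw-safe angle: a jaw azimuth of about 75°, which is also the start orientation, clears them. I'll move over the weight and measure it from two wrist positions.

```bash
cat >> h.py <<'E'
def Rj(deg):
    a=np.radians(deg); y=np.array([np.cos(a),np.sin(a),0]); z=np.array([0,0,-1.]); return np.column_stack([np.cross(y,z),y,z])
RG=Rj(75)
E
python3 - <<'E'
from h import *
print(RG.round(2))
for p in([.444,.034,.26],[.444,.034,.028],[.647,-.199,.3],[.647,-.199,.11]): print(np.round(solve_ik(p,RG),2))
move_to([.444,.034,.24],RG); shot("wrist","w1")
servo_line([.42,.09,.24]);shot("wrist","w2")
move_to([.647,-.199,.30],RG); shot("wrist","w3")
servo_line([.62,-.15,.30]); shot("wrist","w4")
print(get_obs()["time_s"])
im=[load(f"w{i}")[1] for i in(1,2,3,4)]
cv2.imwrite("pics/w.png",cv2.resize(np.vstack([np.hstack(im[:2]),np.hstack(im[2:])]),(800,600),interpolation=cv2.INTER_AREA))
E
```

```text
[[-0.97  0.26  0.  ]
 [ 0.26  0.97  0.  ]
 [ 0.    0.   -1.  ]]
[-0.06  0.22  1.73 -0.    1.19 -1.37]
[-0.06  0.61  1.98 -0.    0.55 -1.37]
[-0.39  0.53  1.12 -0.    1.5  -1.7 ]
[-0.39  0.7   1.34 -0.    1.11 -1.7 ]
5.0917
```

View pics/w.png

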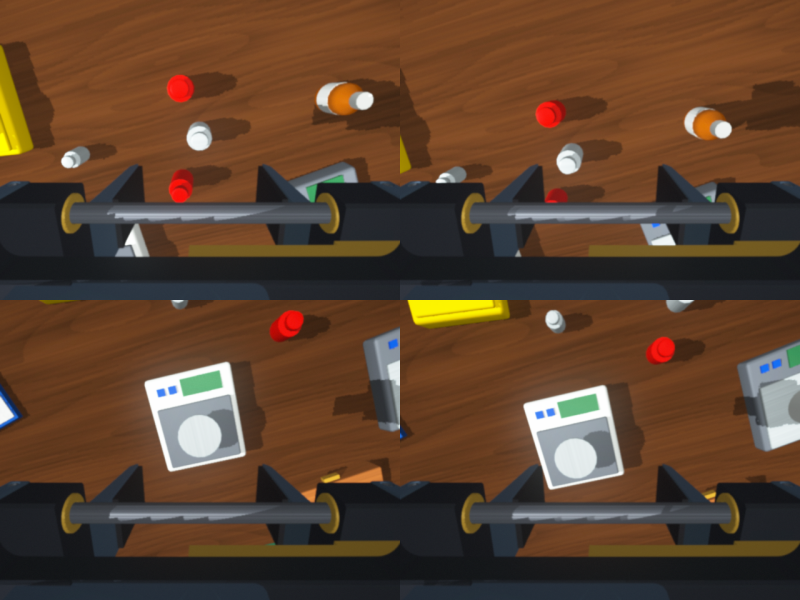

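The wrist views show the large weight at about (398,272) in w1 and (338,318)+ in w2. The pan is at about (398,272) in w3 and (350,317) in w4. I'll segment both by low saturation and brightness and triangulate over the views.

```bash
cat > m.py <<'E'
from h import *
def blob(f,seed,lo,hi,smax,k=3):
    C,im=load(f); hsv=cv2.cvtColor(im,cv2.COLOR_BGR2HSV)
    m=cv2.inRange(hsv,(0,0,lo),(180,smax,hi)); m=cv2.morphologyEx(m,cv2.MORPH_OPEN,np.ones((k,k),np.uint8))
    n,l,st,c=cv2.connectedComponentsWithStats(m,connectivity=4); i=l[seed[1],seed[0]]
    if i==0: print("miss",f,hsv[seed[1],seed[0]]);return None
    b=(l==i).astype(np.uint8); cn=max(cv2.findContours(b,cv2.RETR_EXTERNAL,cv2.CHAIN_APPROX_NONE)[0],key=cv2.contourArea)
    return C,im,c[i],st[i],cn
E
python3 - <<'E'
from m import *
tiles=[]
for nm,seeds,lo,sm in(("weight",(("scene0",(312,240)),("top0",(292,264)),("w1",(398,270)),("w2",(338+570-570+0,318))),90,60),
  ("pan",(("scene0",(332,322)),("top0",(408,155)),("w3",(398,872-600)),("w4",(350,917-600))),170,30)):
  rs=[];us=[]
  for f,s in seeds:
    if f=="w2": s=(274,252)
    if f=="w3": s=(318,218)
    if f=="w4": s=(280,252)
    if f=="w1": s=(318,218)
    C,im=load(f); v=im.copy()
    hi=255 if nm=="weight" else 233 
    r=blob(f,s,lo,hi,sm)
    if r:
      C,im,c,st,cn=r
      if nm=="pan":
        e=cv2.fitEllipse(cv2.convexHull(cn)); uv=e[0]; cv2.ellipse(v,e,(0,0,255),1);print(e)
      else: uv=c; cv2.drawContours(v,[cn],-1,(0,0,255),1)
      print(nm,f,np.round(uv,2),st); rs.append(ray(C,uv));us.append(f)
    tiles.append(cv2.resize(v[max(0,s[1]-35):s[1]+35,s[0]-35:s[0]+35],(200,200),interpolation=cv2.INTER_NEAREST))
  print(us); X,e=tri(rs);print(X.round(4),np.round(e,4)); X,e=tri(rs[2:]);print(X.round(4),np.round(e,4));X,e=tri(rs[:2]);print(X.round(4),np.round(e,4))
cv2.imwrite("pics/seg1.png",np.vstack([np.hstack(tiles[:4]),np.hstack(tiles[4:])]))
E
```

```text
weight scene0 [311.24 237.72] [303 221  18  33 510]
weight top0 [292.87 263.31] [283 253  21  22 358]
weight w1 [318.53 217.95] [ 298  195   42   46 1519]
weight w2 [271.55 253.85] [ 250  229   43   50 1629]
['scene0', 'top0', 'w1', 'w2']
[0.4442 0.0328 0.0331] [0.0003 0.0012 0.0007 0.0005]
[0.444  0.0334 0.0334] [0.0001 0.0001]
[0.4444 0.0316 0.0343] [0.0003 0.0003]
((331.3950500488281, 323.7793884277344), (30.744535446166992, 39.03554153442383), 94.1170883178711)
pan scene0 [331.4  323.78] [312 309  40  31 939]
((408.104736328125, 154.29917907714844), (33.21607971191406, 35.72055435180664), 115.14103698730469)
pan top0 [408.1 154.3] [391 138  35  34 941]
miss w3 [ 94   9 237]
miss w4 [ 94   9 238]
['scene0', 'top0']
[ 0.6481 -0.2008  0.0876] [0.0004 0.0004]Traceback (most recent call last):
    m, n = a.shape[-2:]
    ^^^^
ValueError: not enough values to unpack (expected 2, got 0)

During handling of the above exception, another exception occurred:

Traceback (most recent call last):
  File "h.py", line 24, in tri
    X=np.linalg.solve(A,b); return X,[np.linalg.norm((np.eye(3)-np.outer(d,d))@(X-o)) for o,d in rs]
numpy.linalg.LinAlgError: 0-dimensional array given. Array must be at least two-dimensional
```

```bash
python3 - <<'E'
from m import *
tiles=[];rs=[]
for f,s,lo,hi in(("scene0",(332,322),170,233),("top0",(408,155),170,236),("w3",(318,218),190,255),("w4",(280,252),190,255)):
  C,im=load(f); v=im.copy(); r=blob(f,s,lo,hi,30)
  if r:
    e=cv2.fitEllipse(cv2.convexHull(r[4])); cv2.ellipse(v,e,(0,0,255),1); print(f,np.round(e[0],2),np.round(e[1],1),r[3]); rs.append(ray(C,e[0]))
  tiles.append(cv2.resize(v[s[1]-40:s[1]+40,s[0]-40:s[0]+40],(200,200),interpolation=cv2.INTER_NEAREST))
for q in(rs,rs[:2],rs[2:],rs[:1]+rs[2:]):
  X,e=tri(q);print(X.round(4),np.round(e,4))
r=None
seg=[]
for f,s in(("scene0",(311,238)),("top0",(292,264)),("w1",(318,218)),("w2",(272,252))):
  C,im=load(f); v=im.copy(); r=blob(f,s,90,255,60); cv2.drawContours(v,[r[4]],-1,(0,0,255),1)
  for z in(0,.048,.068):
    a=np.linspace(0,6.28,60); rr=.013 if z>.06 else .019
    for p in proj(C,np.c_[.444+rr*np.cos(a),.0333+rr*np.sin(a),0*a+z]): v[int(round(p[1])),int(round(p[0]))]=(0,200,0)
  seg.append(cv2.resize(v[s[1]-35:s[1]+35,s[0]-35:s[0]+35],(200,200),interpolation=cv2.INTER_NEAREST))
cv2.imwrite("pics/seg1.png",np.vstack([np.hstack(tiles),np.hstack(seg)]))
E
```

```text
scene0 [331.4  323.78] [30.7 39. ] [312 309  40  31 939]
top0 [408.1 154.3] [33.2 35.7] [391 138  35  34 941]
w3 [318.6  217.37] [68.1 69.9] [ 284  184   70   68 3756]
w4 [280.25 253.05] [64.2 68.4] [ 247  221   68   65 3465]
[ 0.6477 -0.1999  0.0868] [0.0006 0.0012 0.0007 0.0007]
[ 0.6481 -0.2008  0.0876] [0.0004 0.0004]
[ 0.6474 -0.1992  0.087 ] [0. 0.]
[ 0.6474 -0.1995  0.086 ] [0.0005 0.0002 0.0003]
```

View pics/seg1.png

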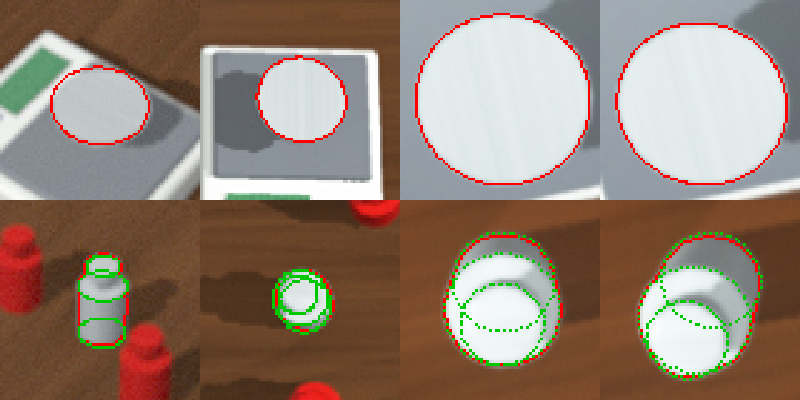

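The fits are tight: the ellipses hug the pan, and the projected circles match the weight outline. Weight axis is (0.444, 0.033) with its middle at z≈0.033. Pan is (0.6475, −0.1995) at z≈0.086, against 0.085 in the text. Now the grasp.

```bash
python3 - <<'E'
from h import *
move_to([.444,.0333,.16],RG)
h=servo_line([.444,.0333,.042],RG,max_speed=.1,until_force=6); print(h,get_obs()["tcp_pos"])
if not h:
    grab(); o=get_obs(); print(o["grip_width"]*91,o["force"],o["time_s"])
    servo_line([.444,.0333,.07],max_speed=.06); dwell(.2); o=get_obs(); print(o["grip_width"]*91,o["force"],o["tcp_pos"])
    C,im=shot("wrist","g1"); shot("scene","g1s")
    cv2.imwrite("pics/g.png",cv2.resize(np.hstack([im,load("g1s")[1]]),(800,300),interpolation=cv2.INTER_AREA))
E
```

```text
False [0.44429161 0.0332677  0.04237371]
36.84852217629396 [ 0.72492406  0.10548369 -0.348931  ] 8.4083
37.63182627731547 [-0.35622433  0.15675787 -4.94144228] [0.44381244 0.03330409 0.06971106]
```

View pics/g.png

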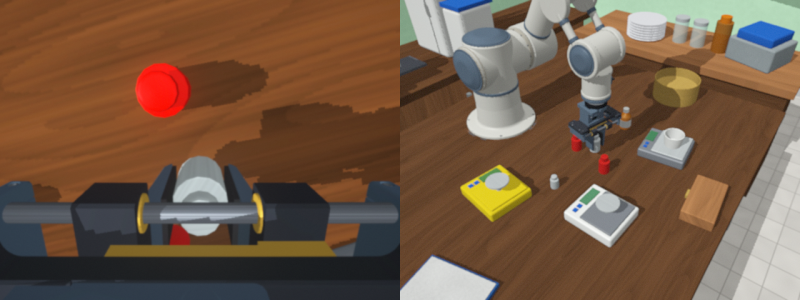

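The weight is held (38 mm opening, 4.9 N of load) and upright between the fingers. I'll carry it high to the pan and set it down slowly, stopping on force.

```bash
python3 - <<'E'
from h import *
servo_line([.444,.0333,.20],max_speed=.12)
servo_line([.6475,-.1995,.20],max_speed=.15)
servo_line([.6475,-.1995,.142],max_speed=.08); dwell(.2)
o=get_obs();print(o["tcp_pos"],o["force"],o["grip_width"]*91,o["time_s"])
C,im=shot("wrist","p1"); shot("scene","p1s"); s=load("p1s")[1]
cv2.imwrite("pics/p.png",np.hstack([cv2.resize(im,(400,300),interpolation=cv2.INTER_AREA),cv2.resize(s[220:400,220:460],(400,300))]))
E
```

```text
[ 0.64779113 -0.19959677  0.14257503] [ 0.87732051  0.01220191 -4.56948323] 37.45586866252184 13.8417
```

View pics/p.png

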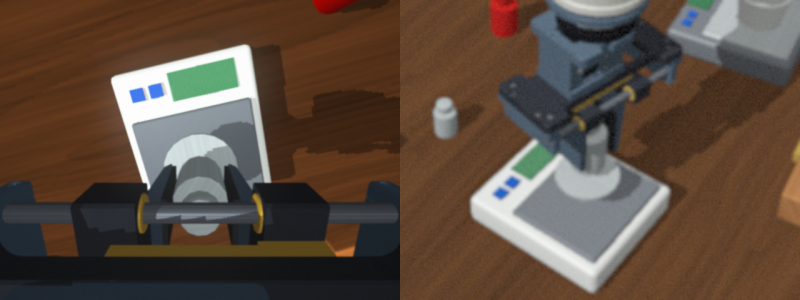

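The weight hangs upright over the pan. In the wrist view at (200,165) it is centred left to right on the disc. Lowering it now.

```bash
python3 - <<'E'
from h import *
h=servo_line([.6475,-.1995,.120],max_speed=.02,until_force=3); dwell(.1)
o=get_obs();print(h,o["tcp_pos"],o["force"],o["time_s"])
E
```

```text
True [ 0.647452   -0.19945298  0.12690755] [-0.34587016  0.11089839  6.0259593 ] 14.7917
```

Contact came at TCP z 0.127, about where I predicted (0.128). Releasing and retreating straight up.

```bash
python3 - <<'E'
from h import *
ungrasp(); dwell(.3); o=get_obs(); print(o["grip_width"],o["force"])
servo_line([.6475,-.1995,.30],max_speed=.1); shot("wrist","r1")
servo_line([.60,-.12,.30],max_speed=.15); shot("wrist","r2")
move_to([.35,.35,.30],RG); dwell(.3); shot("scene","rs");shot("top","rt");print(get_obs()["time_s"])
im=[load(f)[1] for f in("r1","r2","rs","rt")]
cv2.imwrite("pics/r.png",cv2.resize(np.vstack([np.hstack(im[:2]),np.hstack(im[2:])]),(800,600),interpolation=cv2.INTER_AREA))
E
```

```text
1.000079185568944 [ 0.30828596  0.05513951 -0.13673116]
21.1083
```

View pics/r.png

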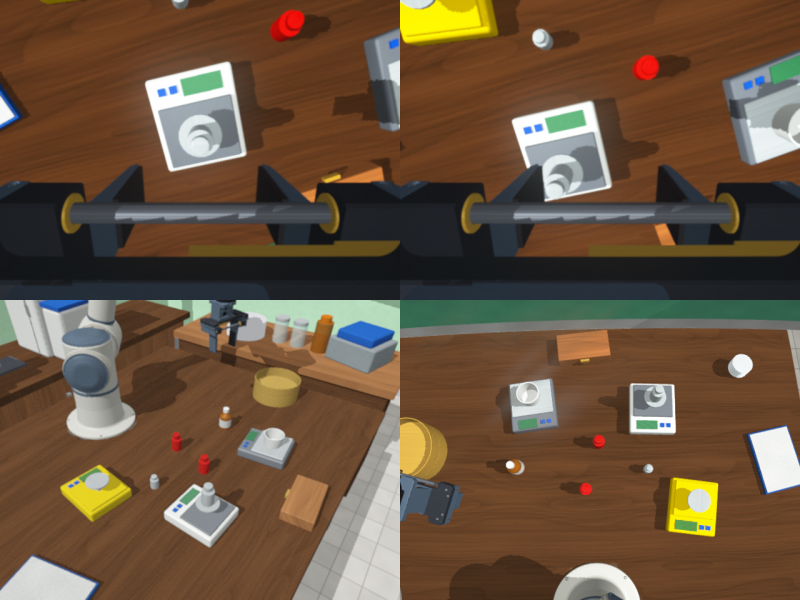

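The weight stands upright on the pan in all four views: scene about (332,310), top about (410,154). I'll check it numerically, along with the things that had to stay put.

```bash
python3 - <<'E'
from m import *
# knob-top: project circles for expected pose, and compare
t=[]
for f,s in(("rs",(332,312)),("rt",(410,156)),("r1",(318,220))):
  C,im=load(f); v=im.copy(); a=np.linspace(0,6.28,90)
  for z,rr in((.0855,.035),(.0855,.019),(.1335,.019),(.1535,.013)):
    for p in proj(C,np.c_[.6475+rr*np.cos(a),-.1995+rr*np.sin(a),0*a+z]): v[int(round(p[1])),int(round(p[0]))]=(0,0,255)
  t.append(cv2.resize(v[s[1]-38:s[1]+38,s[0]-38:s[0]+38],(266,266),interpolation=cv2.INTER_NEAREST))
cv2.imwrite("pics/chk.png",np.hstack(t))
for n,x,y,w in(("small",380,255,35),("bottle",165,250,40)):
  A=load("top0")[1];B=load("rt")[1];print(n,cv2.absdiff(A[y:y+w,x:x+w],B[y:y+w,x:x+w]).mean())
E
```

```text
small 1.1578231292517007
bottle 1.1345833333333333
```

View pics/chk.png

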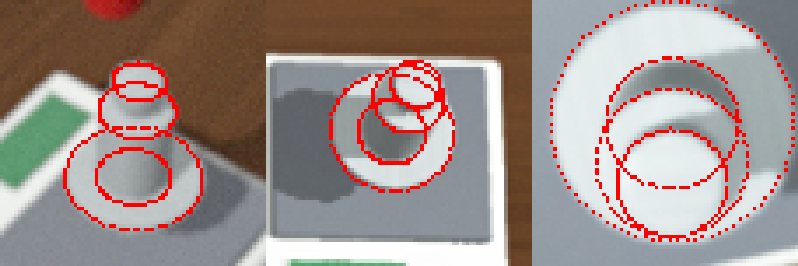

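The projected circles for the expected pose match within about 1–2 px, and the small weight and bottle image patches haven't changed. Handing in.

```bash
python3 -c "
from h import *
close_job()"
```

```text
the job is handed in; nothing more can be done
```

I put the larger check weight upright on the white balance's pan and handed the job in at about 21 s of robot time. No verdict is reported back.

- **Measuring:** Four views put the weight's axis at (0.444, 0.033), with its middle at z ≈ 0.033 m. They put the pan centre at (0.6475, −0.1995), z ≈ 0.086–0.087 m. The text's heights are 0.034 and 0.085 m. The views agreed within about 1.2 mm.
- **Grasping:** I gripped the cylinder with the jaws turned clear of the red look-alikes. The opening read about 38 mm and the load about 4.9 N.
- **Placing:** I lowered it slowly until it touched, with the TCP at z = 0.127 m (0.128 predicted). Then I opened the fingers and backed straight up.
- **Last checks:**
  - In three pictures, the outlines for an upright weight at the pan's centre matched the real one within about 1–2 px.
  - The smaller weight and the bottle look unchanged in the top view.
  - The arm was clear of everything.

No check failed. The only disagreement was the 1–2 mm in the pan's height, which the contact height settled.

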